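Open the child-safe descaler jug and keep the cap in hand

TASK

The full orange jug of washing-machine descaler on the laundry counter has a child-safe push-and-turn cap: grip the white cap, press it down, and while it is down twist it anticlockwise (seen from above, as the arrows show) until it comes free of the neck. Then lift it straight off and finish still holding it level in the gripper, about 5 cm clear above the open mouth so that drips fall back in; do not put it down or let go. The jug stays standing on the counter where it is, and the carton, spray bottle and tape measure around it are left alone.

Things in the scene. Friction and masses are not known exactly. Their poses are not given: they have to be found in the camera images.
- jug: Full jug, loose on the counter, 1.2 to 1.8 kg: orange round body 110 mm in diameter with a blue band, shoulder sloping in from 118 to 166 mm height, neck 36 mm in diameter. Origin: centre of the underside, z up. A handle (17 mm bar) bulges from the shoulder towards its own -x, out to 97 mm from the axis, top at 160 mm height, below the cap.
- jug_mouth (a point): Centre of the jug's mouth: on its axis at the neck rim, 200 mm above its underside. The neck carries three bayonet catches, hidden by the cap. Only weight and friction hold the jug: enough if the cap is pressed and turned about its own upright axis.
- cap: White round ribbed cap, 56 mm in diameter, 34 mm tall, about 50 g, on the jug's neck with 1 mm of side play. Origin: centre of its open underside (lower edge), z up towards its flat top. At the start it is locked: origin 178 mm above the jug's underside (22 mm below the rim), x axis along the jug's x axis.
- cap_top (a point): Centre of the cap's flat top (orange arrows show the opening turn), 212 mm above the counter at the start. A spring holds the cap up in its catches: 6 N of push starts it down, 9.6 N at 3 mm, 12 N at 5 mm, where it stops hard. 3 mm or more down it turns anticlockwise from above (clockwise is blocked); past 40 degrees, up to 80, it is free and lifts off. Not pressed, it stays locked.
- carton: Bystander: orange box of dryer sheets, 50 x 120 x 85 mm, loose. Origin: centre of its underside.
- spray: Bystander: slim blue spray bottle with white head, 52 mm in diameter, 175 mm tall, loose. Origin: centre of its underside.
- tape: Bystander: grey tape measure, 72 x 36 x 66 mm with a yellow tongue that reaches 60 mm along its x, loose. Origin: centre of its underside.
Mind the look-alikes: they are no part of the job. Of the things like the cap, leave any that is blue; of the rest the smaller one is meant. Several things look just like the jug: the one meant starts farthest to the robot's left.

How it is judged:
On the way, in this order (a step that is already met when the one before it is completed fails the run):
1. the cap is pressed down on the neck against its spring (2.5 mm or more) (z of cap in the frame of jug below 0.1755 m and contact force between the fingers and cap above 1 N), for 0.06 s.
2. the cap is twisted past its catches (more than 30 degrees) while still on the neck (angle between the x axis of cap and the x axis of jug, either way round above 0.52 rad and z of cap in the frame of jug below 0.2 m and horizontal distance between cap and jug below 0.015 m), for 0.06 s.
At the end, for the whole second after the job is handed in: The cap is off and still gripped by the fingers, at rest and level (within about 14 degrees), its lower edge 25 to 100 mm above the jug's mouth and within 30 mm of the jug's axis, touching nothing of the jug; the jug stands upright on the counter within 40 mm of where it was (z of cap in the frame of jug_mouth between 0.025 and 0.1 m and horizontal distance between cap and jug_mouth below 0.03 m and angle between cap's own z axis and vertical below 0.25 rad and contact force between the fingers and cap above 2 N and contact force between cap and jug below 0.05 N and linear speed of cap below 0.03 m/s and angle between jug's own z axis and vertical below 0.05 rad and height (world z) of jug below 0.005 m and distance of jug from where it was at the start of the episode below 0.04 m and linear speed of jug below 0.02 m/s); the arm keeps its last pose, push and grip.
It fails at once if the jug is lifted off the counter or tipped (height (world z) of jug above 0.015 m or angle between jug's own z axis and vertical above 0.2 rad).
It fails at once if a bystander is moved (distance of any of carton, spray, tape from where it was at the start of the episode above 0.02 m).
It also fails if it takes over 35 s, if anything falls off the work surface, if the arm or the gripper's body presses on something with over 40 N, if the wrist force passes 120 N, or if a joint passes its speed limit or range.

ROBOT

A 6-joint arm with a two-finger parallel gripper is mounted at the origin on the work surface. World frame = base frame: x ahead of the robot, y to its left, z up, the work surface at z = 0. Lengths are in m, angles in rad, forces in N, time in s.
With the tool pointing down it reaches from about 0.375 to 0.9 m from the base axis. Payload 3.1 kg.
Tool frame: the origin (TCP) lies midway between the tips of the shut fingers; the grasp point (between the pads) lies 19 mm behind it; z points along the fingers, x is the direction in which the jaws open and shut, and the axes are right-handed (so a half turn about z gives the same grasp; the last joint's range is limited). The gripper opens to 85 mm and grips with 20 to 120 N. Pads are 22 mm wide; open, the fingers measure 114 mm over their backs; the gripper's body (76 mm by 85 mm) begins 54 mm behind the grasp point. The pads swing forward as they close: fully open they stand 13 mm farther back than shut.
Start: joints at [1.016, 0.527, 1.433, -0, 1.181, -0.178], TCP at [0.229, 0.581, 0.231] pointing down, gripper open.
Joint ranges: [-3.08, 3.08], [-0.75, 2.2], [0.22, 2.44], [-1.43, 4.57], [0, 2.65], [-2.85, 2.85]. Speed limits (rad/s): [2.79, 2.79, 3.14, 3.14, 3.14, 3.14].

INTERFACE

Orientations are given as a unit quaternion [x, y, z, w].
In Python, from station import * gives the robot as it stands.
- The arm moves only by the tool servo_tool, never from a script. Its argument "targets" is a list of rows, each a list of 6 numbers: the shift along the tool's x, y, z in mm, then the turn, a rotation vector about the tool's x, y, z in degrees. A call has 1 to 10 rows; each row is the pose to reach, as a shift and turn from the pose commanded when the call began, along the tool's axes at that moment; what a row does not reach only later rows make up. A row lasts 1/8 s, in which the tool goes at most 62.5 mm and 10.7 degrees, less where a joint would pass 70% of its speed; a pose out of reach is approached as far as the arm can. A call with a gripper value outside its range is refused whole. "gripper" is the finger opening in mm, from 0 to 85.4, set as the call begins (left out, the last holds). The fingers move at their own pace and stop on an object; "newtons" is the grip in N (left out, the last holds). Time passes only in rows, so rows that repeat a pose let the fingers close. It gives the time, the measured TCP pose, the force and the opening at its end, in the units of the state.
- sense(): the state, without advancing time (a new reading comes with each control period).
- snapshot(name): name is "side" or "top" or "wrist"; returns a dict with "color" (400x640x3 uint8, red, green, blue), "vfov" (degrees; the focal length in pixels is half the picture's height over the tangent of half this angle, whatever the lens; pixels are square), "cx", "cy" (the principal point, pixels), "R" (3x3) and "t" (3): a world point X has camera coordinates R X + t. Camera axes: x right, y down, z forward; pixel columns grow to the right and rows downward; lengths in m; the calibration is good to about 2 mm. A picture is of the moment at which its call begins. There is no depth.
- sign_off(): hands the job in, once; it reports no verdict.
The state is a dict: "t": time; "q": joint angles; "qd": joint speeds; "tau": joint torques, N m; "tcp_pos": TCP position; "tool_rot": TCP orientation; "force": force on the tool from outside, world axes, zero at the start; "ft_torque": the same for the moment, N m; "finger_gap": opening from 0.0 (shut) to 1.0 (fully open).
Only numpy, scipy, OpenCV 4.12 (cv2) and the standard library are available. Lean on these libraries where they do the work, as an engineer would, in place of code of your own. Each camera call takes 0.05 s, during which the arm holds its last target. There are 200 camera calls.

## Working session

There is one attempt and no reset: what is moved stays moved. The work goes in short steps, Python scripts to look and compute and a tool call to move; the robot and the scene stay as the last step left them, time stands still between calls to the robot, and variables do not carry over. Pictures are saved under pics/ and viewed, about 8 in all and at most 12, crops included, and the job is handed in when it is done.

Besides the shell and the picture viewer there is one more tool, called after "Emit:" as name([rows], argument=value, ...), one row to a line, values as JSON. servo_tool: Moves the arm, as the interface text tells. Its arguments: {"type":"object","properties":{"targets":{"type":"array","items":{"type":"array","items":{"type":"number"}}},"gripper":{"type":"number"},"newtons":{"type":"number"}},"required":["targets"]}

```bash
mkdir -p pics; cat > h.py <<'E'
from station import *
import numpy as np, cv2
def snap(n,f):
    s=snapshot(n); cv2.imwrite(f'pics/{f}.png',s['color'][...,::-1]); np.save(f'pics/{f}.npy',s,allow_pickle=True); return s
def load(f): return np.load(f'pics/{f}.npy',allow_pickle=True).item()
def ray(s,u,v):
    f=200/np.tan(np.radians(s['vfov'])/2); R=np.array(s['R']); t=np.array(s['t'])
    return -R.T@t, R.T@np.array([(u-s['cx'])/f,(v-s['cy'])/f,1])
def onz(s,u,v,z):
    o,d=ray(s,u,v); return o+d*(z-o[2])/d[2]
def proj(s,X):
    f=200/np.tan(np.radians(s['vfov'])/2); c=np.array(s['R'])@X+np.array(s['t']); return [f*c[0]/c[2]+s['cx'],f*c[1]/c[2]+s['cy']]
E
python3 - <<'E'
from h import *
for n in('top','side'):
    s=snap(n,n+'0'); print(n,s['vfov'],s['cx'],s['cy'],ray(s,320,200))
a=cv2.imread('pics/top0.png');b=cv2.imread('pics/side0.png')
print(sense())
E
```

```text
top 53.035229760012385 319.92311291206477 198.48908748308057 (array([ 0.5141503 , -0.02604197,  1.14325148]), array([ 0.0928328 , -0.00268336, -0.99568525]))
side 55.15406525623975 317.727873774735 200.960938954304 (array([ 0.30535867, -0.63731335,  0.74804786]), array([ 0.32255855,  0.67263835, -0.66599935]))
{'t': 0.1, 'q': array([ 1.01647450e+00,  5.28375635e-01,  1.43378378e+00, -1.48976030e-05,
        1.18140717e+00, -1.78528424e-01]), 'qd': array([-9.67387616e-05, -4.92443451e-04, -3.60164245e-03, -1.68275642e-03,
        2.10081068e-03,  5.33164590e-04]), 'tau': array([ 4.43740028e-04, -4.43307281e+01, -1.78587180e+01, -1.78890809e-04,
        3.88214088e-03, -3.89545403e-05]), 'tcp_pos': array([0.22902659, 0.58082598, 0.23042693]), 'tool_rot': array([ 8.26741820e-01,  5.62580651e-01, -8.98797458e-04,  4.07812275e-04]), 'force': array([-0.25480076,  0.07011476, -0.99736292]), 'ft_torque': array([-0.02083873,  0.04583517, -0.01778927]), 'finger_gap': 1.0002563343932827}
```

View pics/top0.png

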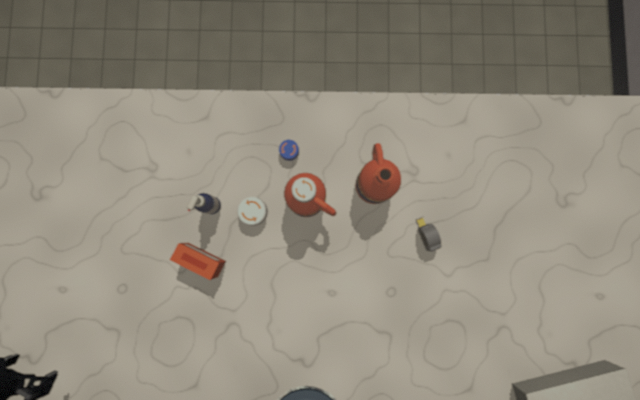

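View pics/side0.png

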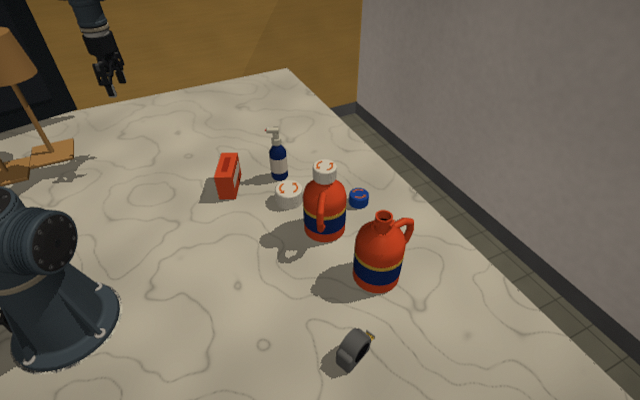

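Seen: the top view shows a jug at (305,193) with a white cap at (303,189), a bare jug at (379,180), a loose white cap at (252,210) and a blue cap at (289,150). The carton is at (197,260), the spray at (205,203) and the tape at (429,235). The side view shows the same things.

Candidates: the jug is either (305,193) or (379,180), and the left one (+y) is meant. The cap is either white (303,189), white (252,210) or blue (289,150). Blue is out, and I need to check which white one is smaller.

```bash
cat > m.py <<'E'
from h import *
def white(s,box,lo=120):
    u0,v0,u1,v1=box; c=s['color'][v0:v1,u0:u1]
    hsv=cv2.cvtColor(c,cv2.COLOR_RGB2HSV); m=((hsv[...,1]<60)&(hsv[...,2]>lo)).astype(np.uint8)
    return m
E
python3 - <<'E'
from h import *
s=load('top0'); d=load('side0')
A=cv2.resize(s['color'][140:240,230:350],None,fx=5,fy=5,interpolation=cv2.INTER_CUBIC)
B=cv2.resize(d['color'][145:245,260:400],None,fx=4,fy=4,interpolation=cv2.INTER_CUBIC)
B=cv2.copyMakeBorder(B,0,0,0,600-560,cv2.BORDER_CONSTANT)
A2=cv2.resize(A,(400,333));B2=cv2.resize(B,(400,267))
cv2.imwrite('pics/crop0.png',np.vstack([cv2.resize(A,(600,330)) if 0 else cv2.resize(s['color'][155:230,230:350],(640,400),interpolation=3)[:, :], ])[...,::-1])
img=s['color']; hsv=cv2.cvtColor(img,cv2.COLOR_RGB2HSV)
print('hsv cap row',[tuple(hsv[189,u]) for u in range(284,326,2)])
print('col',[tuple(hsv[v,303]) for v in range(170,222,2)])
print('loose',[tuple(hsv[210,u]) for u in range(234,272,2)])
o,_=ray(s,0,0); print(onz(s,303,189,.212),onz(s,252,210,.034))
E
```

```text
hsv cap row [(np.uint8(13), np.uint8(59), np.uint8(143)), (np.uint8(5), np.uint8(147), np.uint8(134)), (np.uint8(6), np.uint8(152), np.uint8(139)), (np.uint8(6), np.uint8(142), np.uint8(142)), (np.uint8(18), np.uint8(35), np.uint8(161)), (np.uint8(30), np.uint8(18), np.uint8(173)), (np.uint8(15), np.uint8(80), np.uint8(170)), (np.uint8(35), np.uint8(18), np.uint8(174)), (np.uint8(43), np.uint8(17), np.uint8(179)), (np.uint8(44), np.uint8(16), np.uint8(178)), (np.uint8(41), np.uint8(16), np.uint8(178)), (np.uint8(41), np.uint8(16), np.uint8(177)), (np.uint8(45), np.uint8(17), np.uint8(179)), (np.uint8(17), np.uint8(52), np.uint8(168)), (np.uint8(19), np.uint8(40), np.uint8(171)), (np.uint8(35), np.uint8(18), np.uint8(169)), (np.uint8(8), np.uint8(101), np.uint8(152)), (np.uint8(6), np.uint8(161), np.uint8(152)), (np.uint8(6), np.uint8(159), np.uint8(149)), (np.uint8(6), np.uint8(161), np.uint8(144)), (np.uint8(6), np.uint8(139), np.uint8(136))]
col [(np.uint8(20), np.uint8(31), np.uint8(163)), (np.uint8(12), np.uint8(60), np.uint8(156)), (np.uint8(5), np.uint8(161), np.uint8(160)), (n
[... 1262 characters left out ...]
 (np.uint8(45), np.uint8(17), np.uint8(179)), (np.uint8(43), np.uint8(17), np.uint8(179)), (np.uint8(43), np.uint8(17), np.uint8(179)), (np.uint8(43), np.uint8(17), np.uint8(179)), (np.uint8(44), np.uint8(19), np.uint8(178)), (np.uint8(43), np.uint8(17), np.uint8(179)), (np.uint8(42), np.uint8(19), np.uint8(178)), (np.uint8(45), np.uint8(17), np.uint8(179)), (np.uint8(43), np.uint8(17), np.uint8(178)), (np.uint8(44), np.uint8(16), np.uint8(178)), (np.uint8(30), np.uint8(17), np.uint8(166)), (np.uint8(22), np.uint8(33), np.uint8(116)), (np.uint8(21), np.uint8(34), np.uint8(149)), (np.uint8(21), np.uint8(36), np.uint8(164))]
[0.62629546 0.01154141 0.212     ] [0.58727606 0.15902317 0.034     ]
```

View pics/crop0.png

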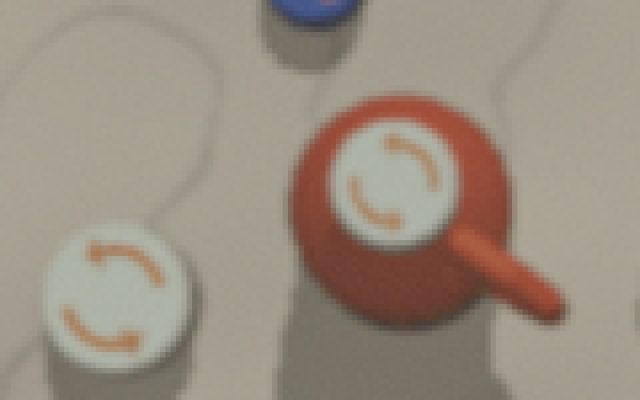

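The jug's cap at (303,189) is clearly the smaller white one, even though it is nearer the camera. The loose white cap is larger. The handle points down and right, towards (-x,-y). Next I'll measure the cap centre in both views.

```bash
python3 - <<'E'
from h import *
def cap(s,box,vmin):
    u0,v0,u1,v1=box; h=cv2.cvtColor(s['color'][v0:v1,u0:u1],cv2.COLOR_RGB2HSV)
    h=cv2.resize(h,None,fx=4,fy=4,interpolation=cv2.INTER_LINEAR)
    m=((h[...,1]<70)&(h[...,2]>vmin)).astype(np.uint8)
    n,l,st,c=cv2.connectedComponentsWithStats(m); k=l[l.shape[0]//2,l.shape[1]//2]
    k=k or 1+np.argmax(st[1:,4])
    p=cv2.convexHull(np.argwhere(l==k)[:,::-1].astype(np.int32))
    e=cv2.fitEllipse(p.reshape(-1,1,2)); x,y,w,hh=cv2.boundingRect(p)
    return ((e[0][0]+.5)/4-.5+u0,(e[0][1]+.5)/4-.5+v0),[a/4 for a in e[1]],(u0+x/4,v0+y/4,w/4,hh/4)
s=load('top0'); d=load('side0')
c,ax,bb=cap(s,(288,172,320,206),160); print(c,ax,bb,onz(s,*c,.212))
f=200/np.tan(np.radians(s['vfov'])/2); print('expected dia px',f*.056/(1.143-.212))
T=onz(s,*c,.212); print('side proj top',proj(d,T),'base of cap',proj(d,T-[0,0,.034]))
# side: orange/white column profile
h=cv2.cvtColor(d['color'],cv2.COLOR_RGB2HSV)
for v in (160,164,168,172,176,180,184): print(v,[int(x) for x in h[v,306:344,1]])
E
```

```text
(303.46563720703125, 188.2422924041748) [22.51943588256836, 23.00246238708496] (292.5, 177.75, 23.25, 22.25) [0.62809481 0.01048227 0.212     ]
expected dia px 24.11003265768623
side proj top [np.float64(324.2925781534063), np.float64(164.89790804161592)] base of cap [np.float64(324.2962124463865), np.float64(176.3300262648311)]
160 [48, 48, 48, 47, 48, 46, 48, 46, 46, 47, 47, 45, 41, 39, 57, 81, 47, 41, 43, 42, 42, 42, 43, 43, 42, 44, 47, 47, 47, 47, 45, 44, 47, 47, 48, 46, 46, 47]
164 [45, 47, 47, 47, 46, 47, 48, 45, 41, 35, 101, 191, 97, 41, 38, 41, 41, 41, 41, 42, 42, 42, 40, 89, 76, 167, 188, 51, 38, 43, 45, 47, 46, 47, 46, 46, 46, 45]
168 [46, 48, 48, 47, 48, 47, 46, 44, 41, 54, 106, 123, 154, 112, 48, 41, 43, 43, 42, 42, 39, 73, 80, 143, 209, 135, 61, 43, 39, 40, 42, 47, 46, 46, 46, 47, 47, 44]
172 [47, 47, 46, 46, 46, 47, 45, 44, 43, 43, 40, 43, 44, 42, 42, 43, 42, 42, 43, 42, 43, 40, 42, 43, 39, 39, 39, 41, 45, 44, 47, 47, 47, 47, 48, 48, 48, 47]
176 [48, 48, 47, 48, 46, 45, 46, 43, 46, 44, 41, 43, 43, 42, 44, 41, 43, 43, 42, 43, 44, 41, 44, 41, 43, 43, 42, 42, 43, 43, 46, 47, 47, 48, 46, 46, 47, 48]
180 [47, 46, 45, 42, 60, 63, 108, 167, 90, 43, 38, 43, 42, 42, 44, 41, 41, 43, 43, 42, 43, 43, 43, 41, 42, 39, 39, 33, 78, 181, 186, 110, 82, 46, 43, 46, 47, 46]
184 [71, 151, 255, 228, 232, 223, 219, 212, 218, 217, 222, 236, 205, 204, 142, 101, 95, 92, 89, 96, 96, 93, 122, 154, 208, 230, 219, 212, 211, 210, 211, 209, 211, 212, 215, 221, 112, 48]
```

Emit:
servo_tool([
  [-10, 20, -50, 0, 0, 0],
  [-40, 70, -75, 0, 0, 0],
  [-80, 120, -75, 0, 0, 0],
  [-115, 175, -75, 0, 0, 0],
  [-150, 225, -75, 0, 0, 0],
  [-185, 280, -75, 0, 0, 0],
  [-220, 330, -75, 0, 0, 0],
  [-255, 385, -75, 0, 0, 0],
  [-290, 435, -75, 0, 0, 0],
  [-320, 490, -75, 0, 0, 0],
], gripper=85, newtons=60)

```text
t: 1.35
tcp_pos: [0.5642, 0.1067, 0.306]
tool_rot: [0.827, 0.562, -0.0, -0.0]
force: [-0.5, 0.2, -0.2]
finger_gap: 0.995
```

Emit:
servo_tool([
  [-30, 45, 0, 0, 0, 0],
  [-55, 78, 0, 0, 0, 0],
  [-64, 90, 0, 0, 0, 0],
  [-64, 90, 0, 0, 0, 0],
  [-64, 90, 0, 0, 0, 0],
])

```text
t: 1.98
tcp_pos: [0.623, 0.0176, 0.3062]
tool_rot: [0.826, 0.563, -0.0, -0.001]
force: [0.5, 0.7, 0.6]
finger_gap: 0.993
```

```bash
python3 - <<'E'
from h import *
s=sense(); print(s['t'],s['q'],s['tcp_pos'],s['tool_rot'],s['force'])
w=snap('wrist','w1'); T=np.array([.628,.0105,.212]); print(proj(w,T),ray(w,320,200))
snap('top','top1')
E
```

```text
1.975 [-1.51101291e-01  4.54099405e-01  1.34485682e+00  6.34823729e-04
  1.34403953e+00 -1.34762967e+00] [0.62300147 0.01760561 0.30617047] [ 8.26354550e-01  5.63149687e-01 -3.02977132e-04 -7.04277396e-04] [0.48262871 0.73168243 0.60850346]
[np.float64(307.6636738312554), np.float64(214.0860091067438)] (array([0.55837191, 0.04329447, 0.44844551]), array([ 0.2565882 , -0.08397033, -0.96299533]))
```

View pics/w1.png

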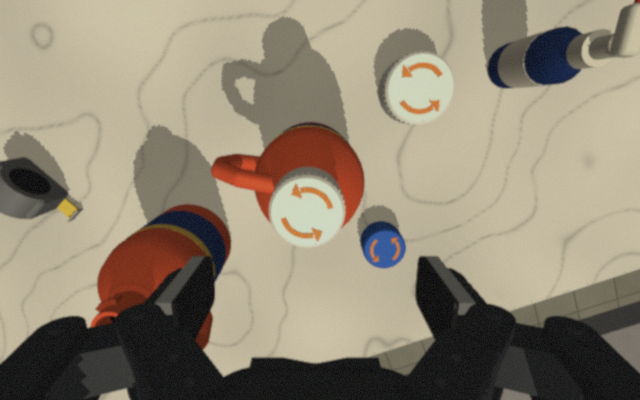

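Wrist view: the target cap is at about (307,208) on the jug, with its handle pointing left. The loose white cap is at (419,89), the blue one at (384,245) and the bare jug at the lower left. I'll refine the centre from this view.

```bash
python3 - <<'E'
from h import *
w=load('w1'); h=cv2.cvtColor(w['color'],cv2.COLOR_RGB2HSV)
m=((h[...,1]<28)&(h[...,2]>190)).astype(np.uint8)
n,l,st,c=cv2.connectedComponentsWithStats(m); k=l[220,305]; print(k,st[k])
p=cv2.convexHull(np.argwhere(l==k)[:,::-1].astype(np.int32)); e=cv2.fitEllipse(p); print(e)
X=onz(w,*e[0],.212); print('centre',X)
f=200/np.tan(np.radians(w['vfov'])/2); Z=(np.array(w['R'])@X+w['t'])[2]; print('dia mm',[1e3*a*Z/f for a in e[1]])
from scipy.spatial.transform import Rotation as Rn
s=sense(); R=Rn.from_quat(s['tool_rot']).as_matrix()
for P in (X,np.array([.628,.0105,.212])): print('tool delta mm',1e3*R.T@(P-s['tcp_pos']))
for a in(0,1): print(R[:,a])
E
```

```text
36 [287 207  55  39 891]
((315.538330078125, 225.8475341796875), (32.928070068359375, 59.30926513671875), 61.21421432495117)
centre [0.63852682 0.01251533 0.212     ]
dia mm [np.float64(24.145648066874898), np.float64(43.4905732441408)]
tool delta mm [ 0.69656748 16.24483756 94.4940615 ]
tool delta mm [-5.02338072  7.18075438 94.49785405]
[3.65140795e-01 9.30952275e-01 2.47441183e-04]
[ 9.30952202e-01 -3.65140614e-01 -5.74563473e-04]
```

Segmentation broke at the arrows, so I'll loosen the threshold.

```bash
python3 - <<'E'
from h import *
w=load('w1'); h=cv2.cvtColor(w['color'],cv2.COLOR_RGB2HSV)
print([tuple(map(int,h[v,306])) for v in range(160,262,6)]); print([tuple(map(int,h[210,u])) for u in range(260,356,6)])
c=w['color'].astype(int); g=c[...,1]-c[...,0]   # cap is greenish-white, table is warm
m=((g>-8)&(h[...,2]>150)).astype(np.uint8)
z=np.zeros_like(m); z[150:262,255:356]=1; m*=z
m=cv2.morphologyEx(m,cv2.MORPH_CLOSE,np.ones((9,9),np.uint8)); m=cv2.morphologyEx(m,cv2.MORPH_OPEN,np.ones((7,7),np.uint8))
n,l,st,_=cv2.connectedComponentsWithStats(m); k=1+np.argmax(st[1:,4]); print(st[k])
p=cv2.convexHull(np.argwhere(l==k)[:,::-1].astype(np.int32)); e=cv2.fitEllipse(p); print(e)
X=onz(w,*e[0],.212); print('centre',X)
f=200/np.tan(np.radians(w['vfov'])/2); Z=(np.array(w['R'])@X+w['t'])[2]; print('dia mm',[1e3*a*Z/f for a in e[1]])
E
```

```text
[(7, 202, 129), (7, 144, 117), (22, 38, 101), (36, 33, 195), (39, 32, 214), (14, 179, 202), (41, 30, 215), (40, 27, 216), (41, 30, 216), (41, 28, 217), (41, 26, 215), (41, 28, 215), (26, 39, 189), (15, 78, 203), (42, 24, 215), (23, 46, 187), (21, 46, 189)]
[(15, 70, 186), (7, 199, 155), (39, 32, 212), (40, 33, 214), (40, 30, 214), (40, 31, 215), (40, 29, 214), (40, 28, 215), (41, 30, 216), (40, 30, 214), (40, 30, 216), (40, 29, 214), (42, 30, 216), (41, 26, 214), (16, 52, 185), (6, 200, 172)]
[ 270  176   73   84 4658]
((307.1130065917969, 218.43760681152344), (75.69633483886719, 88.1030044555664), 177.52621459960938)
centre [0.6309477  0.00889132 0.212     ]
dia mm [np.float64(55.16107055833863), np.float64(64.20199941675077)]
```

```bash
python3 - <<'E'
from h import *
w=load('w1'); h=cv2.cvtColor(w['color'],cv2.COLOR_RGB2HSV)
c=w['color'].astype(int)
m=((h[...,0]>30)&(h[...,0]<50)&(h[...,2]>204)).astype(np.uint8); z=np.zeros_like(m); z[165:255,262:350]=1; m*=z
m=cv2.morphologyEx(m,cv2.MORPH_OPEN,np.ones((3,3),np.uint8))
p=cv2.convexHull(np.argwhere(m>0)[:,::-1].astype(np.int32)); e=cv2.fitEllipse(p); print(cv2.boundingRect(p),e)
X=onz(w,*e[0],.212); print('centre',X)
from scipy.spatial.transform import Rotation as Rn
s=sense(); R=Rn.from_quat(s['tool_rot']).as_matrix()
for P in (X,np.array([.628,.0105,.212])): print('tool delta mm',1e3*R.T@(P-s['tcp_pos']))
E
```

```text
(272, 179, 70, 67) ((306.59228515625, 212.15272521972656), (67.33946228027344, 70.25070190429688), 95.4980239868164)
centre [0.62634858 0.01032299 0.212     ]
tool delta mm [-5.79117486  5.70799304 94.49851026]
tool delta mm [-5.02338072  7.18075438 94.49785405]
```

Emit:
servo_tool([
  [-5.4, 6.5, 20, 0, 0, 0],
  [-5.4, 6.5, 55, 0, 0, 0],
  [-5.4, 6.5, 90, 0, 0, 0],
  [-5.4, 6.5, 115, 0, 0, 0],
  [-5.4, 6.5, 126, 0, 0, 0],
  [-5.4, 6.5, 129, 0, 0, 0],
  [-5.4, 6.5, 129, 0, 0, 0],
  [-5.4, 6.5, 129, 0, 0, 0],
])

```text
t: 3.08
tcp_pos: [0.6288, 0.0086, 0.1785]
tool_rot: [0.827, 0.563, 0.001, 0.001]
force: [0.5, -0.3, -0.0]
finger_gap: 0.999
```

```bash
python3 - <<'E'
from h import *
s=sense(); print(s['t'],s['tcp_pos'],s['tool_rot'],s['force'])
a=snap('wrist','w2'); b=snap('side','side2')
cv2.imwrite('pics/v2.png',np.vstack([cv2.resize(a['color'],(480,300)),cv2.resize(b['color'][90:240,230:470],(480,300))])[...,::-1])
E
```

```text
3.075 [0.62884308 0.00861166 0.17854969] [0.82669563 0.56264814 0.00084374 0.00083061] [ 0.52200676 -0.2830117  -0.04684811]
```

View pics/v2.png

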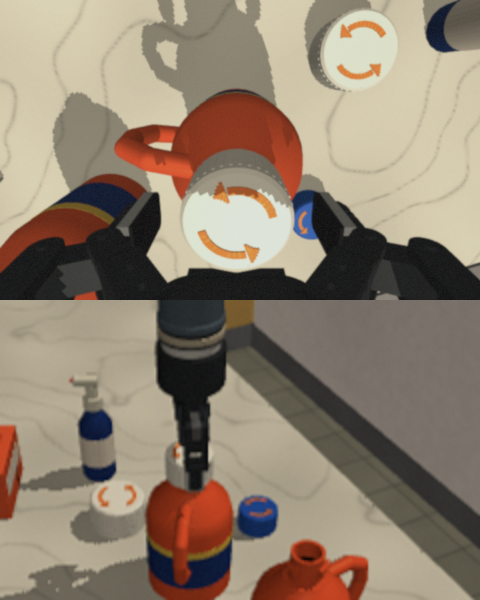

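Both views show the fingers straddling the cap. The cap is at u≈238 and the finger midpoint at u≈237. The handle lies clear, below and to the left. Closing now.

Emit:
servo_tool([
  [0, 0, 0, 0, 0, 0],
  [0, 0, 0, 0, 0, 0],
  [0, 0, 0, 0, 0, 0],
  [0, 0, 0, 0, 0, 0],
  [0, 0, 0, 0, 0, 0],
  [0, 0, 0, 0, 0, 0],
], gripper=45, newtons=60)

```text
t: 3.92
tcp_pos: [0.6284, 0.0089, 0.178]
tool_rot: [0.827, 0.563, 0.0, 0.0]
force: [-1.4, 2.0, 5.5]
finger_gap: 0.643
```

Emit:
servo_tool([
  [0, 0, 1, 0, 0, 0],
  [0, 0, 2, 0, 0, 0],
  [0, 0, 3, 0, 0, 0],
  [0, 0, 4, 0, 0, 0],
  [0, 0, 4, 0, 0, 0],
  [0, 0, 4, 0, 0, 0],
])

```text
t: 4.68
tcp_pos: [0.6284, 0.0088, 0.1748]
tool_rot: [0.827, 0.563, 0.001, 0.0]
force: [-2.8, 1.4, 9.4]
finger_gap: 0.643
```

Emit:
servo_tool([
  [0, 0, 1, 0, 0, 0],
  [0, 0, 1.5, 0, 0, 0],
  [0, 0, 1.5, 0, 0, 0],
  [0, 0, 1.5, 0, 0, 0],
])

```text
t: 5.18
tcp_pos: [0.6284, 0.0088, 0.1737]
tool_rot: [0.827, 0.563, 0.001, 0.0]
force: [-2.4, 1.9, 9.7]
finger_gap: 0.649
```

Emit:
servo_tool([
  [0, 0, 1, 0, 0, 0],
  [0, 0, 1, 0, 0, 0],
  [0, 0, 1, 0, 0, 0],
])

```text
t: 5.55
tcp_pos: [0.6284, 0.0089, 0.1729]
tool_rot: [0.827, 0.563, 0.001, 0.0]
force: [-2.9, 1.2, 12.2]
finger_gap: 0.64
```

```bash
python3 - <<'E'
from h import *
for i in range(4):
    b=snap('side','side3'); s=sense(); print(s['tcp_pos'],s['force'],s['ft_torque'])
E
```

```text
[0.62845198 0.00883335 0.17295504] [-3.51040588  1.12193179 11.0984425 ] [0.2998283  0.50808492 0.02693885]
[0.6284168  0.00884298 0.17296931] [-3.05120796  1.73891793 11.01678567] [ 0.24123998  0.47991886 -0.03168804]
[0.6284422  0.00885005 0.17295328] [-2.9845707   1.6734737  11.15883468] [ 0.27019083  0.48248837 -0.00098468]
[0.6284162  0.00882742 0.17295973] [-3.50363318  1.4288106  12.40072542] [0.30885041 0.56072545 0.02905016]
```

Force is about 11.4 N, which means roughly 4.5 mm down. Now the anticlockwise twist, which is negative about the tool z axis because that points down.

Emit:
servo_tool([
  [0, 0, 0, 0, 0, -3],
  [0, 0, 0, 0, 0, -8],
  [0, 0, 0, 0, 0, -13],
  [0, 0, 0, 0, 0, -18],
  [0, 0, 0, 0, 0, -23],
  [0, 0, 0, 0, 0, -28],
  [0, 0, 0, 0, 0, -33],
  [0, 0, 0, 0, 0, -36],
  [0, 0, 0, 0, 0, -36],
  [0, 0, 0, 0, 0, -36],
])

```text
t: 7.0
tcp_pos: [0.6296, 0.0089, 0.1732]
tool_rot: [0.612, 0.791, 0.001, 0.002]
force: [-1.5, 2.0, 11.6]
finger_gap: 0.646
```

```bash
python3 - <<'E'
from h import *
s=sense(); print(s['t'],s['q'],s['tcp_pos'],s['force'],s['ft_torque'])
a=snap('wrist','w4'); b=snap('side','side4')
cv2.imwrite('pics/v4.png',np.vstack([cv2.resize(a['color'],(480,300)),cv2.resize(b['color'][90:240,230:470],(480,300))])[...,::-1])
E
```

```text
7.0 [-1.63398112e-01  5.98931645e-01  1.47893300e+00  8.92216622e-04
  1.05946515e+00 -1.98733410e+00] [0.62959932 0.00893166 0.17319554] [-1.48082481  1.96175335 11.59220755] [0.38731876 0.29135429 0.03730001]
```

View pics/v4.png

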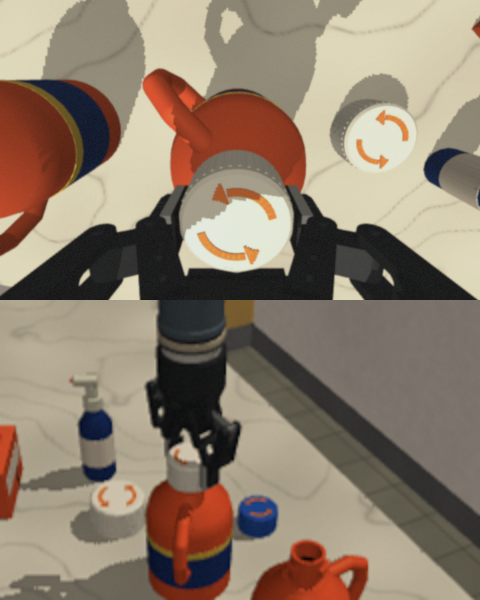

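The cap turned with the gripper: its arrows are unchanged in the wrist view at (237,222). The jug's handle stayed put in the side view at (182,535). I'll continue to about 62°.

Emit:
servo_tool([
  [0, 0, 0, 0, 0, -3],
  [0, 0, 0, 0, 0, -8],
  [0, 0, 0, 0, 0, -13],
  [0, 0, 0, 0, 0, -18],
  [0, 0, 0, 0, 0, -23],
  [0, 0, 0, 0, 0, -26],
  [0, 0, 0, 0, 0, -26],
  [0, 0, 0, 0, 0, -26],
])

```text
t: 8.1
tcp_pos: [0.6294, 0.0096, 0.1731]
tool_rot: [0.419, 0.908, 0.001, 0.001]
force: [-1.1, 4.3, 11.6]
finger_gap: 0.641
```

Emit:
servo_tool([
  [0, 0, -2, 0, 0, 0],
  [0, 0, -4, 0, 0, 0],
  [0, 0, -7, 0, 0, 0],
  [0, 0, -10, 0, 0, 0],
  [0, 0, -13, 0, 0, 0],
  [0, 0, -13, 0, 0, 0],
  [0, 0, -13, 0, 0, 0],
])

```text
t: 8.98
tcp_pos: [0.6278, 0.0088, 0.1833]
tool_rot: [0.419, 0.908, 0.0, -0.0]
force: [2.2, 2.6, -0.8]
finger_gap: 0.635
```

The cap is free: only about -0.8 N remains, close to its own weight. Lifting.

Emit:
servo_tool([
  [0, 0, -6, 0, 0, 0],
  [0, 0, -14, 0, 0, 0],
  [0, 0, -24, 0, 0, 0],
  [0, 0, -34, 0, 0, 0],
  [0, 0, -45, 0, 0, 0],
  [0, 0, -56, 0, 0, 0],
  [0, 0, -64, 0, 0, 0],
  [0, 0, -67, 0, 0, 0],
  [0, 0, -67, 0, 0, 0],
  [0, 0, -67, 0, 0, 0],
])

```text
t: 10.22
tcp_pos: [0.6278, 0.0087, 0.2503]
tool_rot: [0.419, 0.908, -0.0, -0.001]
force: [-0.1, -0.1, -0.5]
finger_gap: 0.642
```

```bash
python3 - <<'E'
from h import *
s=sense(); print(s['t'],s['q'][5],s['tcp_pos'],s['tool_rot'],s['force'],s['finger_gap'])
a=snap('wrist','w5'); b=snap('side','side5'); snap('top','top5')
cv2.imwrite('pics/v5.png',np.vstack([cv2.resize(a['color'],(480,300)),cv2.resize(b['color'][90:240,230:470],(480,300))])[...,::-1])
def base(s):
    h=cv2.cvtColor(s['color'],cv2.COLOR_RGB2HSV); m=((h[...,0]>105)&(h[...,0]<125)&(h[...,1]>120))[190:245,295:350]
    p=np.argwhere(m); return p.mean(0),len(p),p.min(0),p.max(0)
for f in('side0','side5'): print(f,base(load(f)))
print('expected cap bottom/top, mouth in side crop px',[2*(np.array(proj(b,np.array([.628,.0095,z])))-[230,90])+[0,300] for z in (.25,.284,.2)])
E
```

```text
10.225 -2.4410060616766867 [0.62779663 0.00870684 0.25031584] [ 4.18885449e-01  9.08038926e-01 -1.47866866e-04 -5.16644700e-04] [-0.08507727 -0.14888839 -0.45664283] 0.642214907802045
side0 (array([33.6962963 , 30.53333333]), 405, array([9, 9]), array([43, 54]))
side5 (array([33.72592593, 30.63703704]), 405, array([9, 9]), array([43, 54]))
expected cap bottom/top, mouth in side crop px [array([188.88750014, 423.29393432]), array([188.88771618, 397.7921438 ]), array([188.88720214, 458.46909363])]
```

View pics/v5.png

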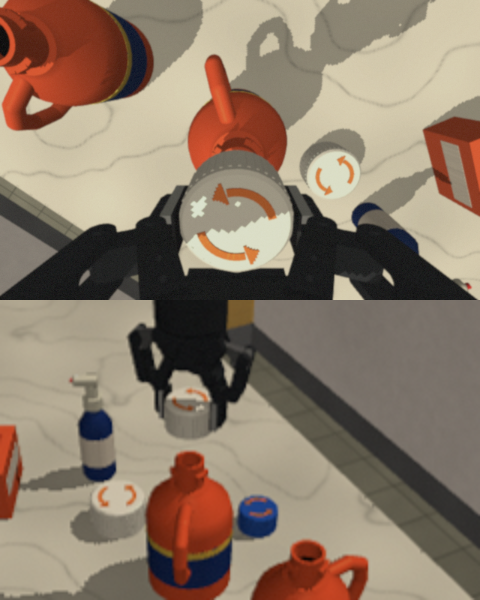

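The cap is gripped level at (187,410) above the open mouth at (188,458), near where I expected it. The jug's band hasn't shifted (0.1 px). Handing in.

```bash
python3 -c "
from station import *
print(sign_off())"
```

```text
the job is handed in; nothing more can be done
None
```

The cap is off the jug, and I handed the job in with the gripper still holding it over the open mouth. The hand-in gives no verdict.

- **What I did:** I gripped the smaller white cap on the leftmost jug at 60 N. I pressed it down with about 11.5 N (roughly 4.5 mm), twisted it 62° anticlockwise, and lifted it straight up.
- **Last checks:**
  - **Cap:** it is level and still between the pads, opened to about 55 mm. I estimate its lower edge is 5 cm above the mouth, from the arm's height and the side picture. The measured force was about 0.5 N, which is just the cap's weight.
  - **Jug:** its blue band moved only 0.1 px in the side view, so it has not shifted noticeably.
  - **Bystanders:** the carton, spray bottle and tape measure were never approached. I did not measure them again afterwards.
- **Disagreements:** the first two attempts to find the cap in the wrist picture failed. The third agreed with the top view to within about 2 mm, and I used the point midway between them. No other check failed. The clock read about 10.4 s of the 35 s allowed.

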